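# Load the inspection stand and tilt it to 45 degrees

### The arm

A 6-joint arm with a two-finger parallel gripper is mounted at the origin on the work surface. World frame = base frame: x ahead of the robot, y to its left, z up, the work surface at z = 0. Lengths are in m, angles in rad, forces in N, time in s.
With the tool pointing down it reaches from about 0.425 to 0.925 m from the base axis. Payload 12.5 kg.
Tool frame: the origin (TCP) lies at the very end of the fingers, on their centre line; the grasp point (between the pads) lies 19 mm behind it; z points along the fingers, y is the line along which they close (so a half turn about z gives the same grasp; the last joint's range is limited). The gripper opens to 85 mm and grips with 20 to 120 N. Pads are 22 mm wide; open, the fingers measure 114 mm over their backs; the gripper's body (76 mm by 85 mm) begins 54 mm behind the grasp point. The pads swing forward as they close: fully open they stand 13 mm farther back than shut.
Start: joints at [1.049, 0.491, 1.559, -0, 1.092, -0.106], TCP at [0.252, 0.572, 0.231] pointing down, gripper open.
Joint ranges: [-3.1, 3.1], [-0.84, 2.19], [0.05, 2.79], [-1.13, 4.28], [0.06, 2.93], [-2.69, 2.69]. Speed limits (rad/s): [2.22, 2.22, 2.79, 3.14, 3.14, 3.14].

### API

Orientations are given as a rotation vector (axis times angle).
In Python, from rig import r gives the robot as it stands.
- The arm moves only by the tool servo_tool, never from a script. Its argument "plan" is text: rows parted by semicolons, each of 7 numbers parted by spaces: the shift along the world's x, y, z each as a share of 0.3 m, from -1 to 1, then the turn, a rotation vector about the world's x, y, z each as a share of 30 degrees, from -1 to 1, then the opening, from 0 (shut) to 1 (fully open). In form: tx ty tz wx wy wz fingers; .... A call has exactly 5 rows; each row shifts and turns the commanded pose from where the row before left it; what a row does not reach is not made up. A row lasts 1/12 s, in which the tool goes at most 41.7 mm and 7.16 degrees, less where a joint would pass 70% of its speed; a pose out of reach is approached as far as the arm can. A call with a number of a shift or a turn outside -1 to 1 is refused whole. A call with a gripper value outside its range is refused whole. The fingers move at their own pace and stop on an object; the grip force is fixed at half the most. Time passes only in rows, so rows that do not move let the fingers close, or fill a call up. It gives the time, the measured TCP pose, the force, the opening and the grip force at its end, in the units of the state.
- r.get_state(): the state, without advancing time (a new reading comes with each control period).
- r.snapshot(name): name is "scene" or "top" or "wrist"; returns a dict with "color" (420x560x3 uint8, red, green, blue), "z_map" (420x560 float32, m along the optical axis (not along the pixel's ray), 0 where there is no reading), "vertical_fov" (degrees; the focal length in pixels is half the picture's height over the tangent of half this angle, whatever the lens; pixels are square), "cx", "cy" (the principal point, pixels), "T" (4x4, takes a point from camera to world coordinates). Camera axes: x right, y down, z forward; pixel columns grow to the right and rows downward; lengths in m; the calibration is good to about 2 mm. The wrist camera is an equidistant fisheye: a pixel r from the principal point sees the ray r / f radians off the axis. A picture is of the moment at which its call begins.
- r.finish_job(): hands the job in; it is judged then, once.
Trained networks look in a picture, given as the dict that the camera call returned (one of the last four; its "shot" number tells which), for a name from the list of things; names that differ only in an ending like _2 or _b are one class to them, and where a whole thing is asked for, a point or a joint stands for the part that bears it (a point fixed in the world has none). Each returns a list of dicts, best first, with "p" (0 to 1); they miss things now and then, are a little off and sometimes report something else, mostly with a low value. They report only what shows in the picture. A call takes as long as a camera call. They do not tell look-alikes from the thing itself.
- r.recognise(picture, target): "extent" ([left, top, right, bottom] in pixels, round what is visible of it).
- r.silhouettes(picture, target): "region" (420x560 bool, what is visible of it) and "extent" ([left, top, right, bottom] in pixels, round what is visible of it).
- r.mark_of(picture, target): "xy" ([column, row] in pixels: a listed point, or the origin of a listed thing).
The state is a dict: "clock": time; "joint_pos": joint angles; "joint_velocities": joint speeds; "joint_torque": joint torques, N m; "ee_pos": TCP position; "tcp_rot": TCP orientation; "contact_force": force on the tool from outside, world axes, zero at the start; "torque": the same for the moment, N m; "grip_width": finger opening in m; "finger_force": force on a finger pad.
Only numpy, scipy, OpenCV 4.12 (cv2) and the standard library are available. Lean on these libraries where they do the work, as an engineer would, in place of code of your own. Each camera call takes 0.05 s, during which the arm holds its last target. There are 200 camera calls.

### The job

Get the power-converter module ready for inspection: with the stand's plate lying flat, take the module out of the black tray, slide it heatsink end last under the plate's two guide rails until it is fully home against the end stop, and let go of it. Then raise the plate by its bar handle to 45 degrees and leave it standing there with the module still home. Do not let the module fall or turn over, and leave the other things on the bench where they are.

Things in the scene. Friction and masses are not known exactly. Their poses are not given: they have to be found in the camera images.
- module: Power-converter module, loose, 0.18-0.29 kg: slab 120 (x) x 64 (y) x 8 mm, aluminium with a green circuit board on top; a dark finned heatsink stands across its -x end. Centre of mass about 5 mm from the middle towards the heatsink. Small parts up to 6 mm tall only at x > -2 mm, |y| < 22 mm; behind that the board is bare. Origin: centre of underside; +x from heatsink end to front end, z up.
- module_front (a point): Middle of the lower edge of the module's plain front end: 60 mm along +x from its origin, at the underside. Axes as the module's.
- heatsink_top (a point): Centre of the top of the module's heatsink, which is 16 (x) x 56 (y) mm and 30 mm tall above the board: 51 mm along -x from the module's origin, 38 mm above its underside. Axes as the module's.
- tray: Black carrier tray, fixed, 140 (x) x 90 (y) mm. The module lies in it, axes along the tray's, underside 10 mm above the bench. End walls and corners 48 mm high, as high as the heatsink, stand within 4 mm of it: no finger fits round it there. Over the middle 87 mm the long sides are open down to the 4 mm floor, for fingers to take the module by its long edges. Origin: centre of underside.
- stand: Tilting inspection stand, fixed: grey base 215 x 116 mm under a hinged plate. Origin: middle of the base at bench level; +x from the handle side to the hinge side. Hinge axis along y, 100 mm along +x, 42 mm up. On its +y side a quadrant (radius 89 mm about the hinge, 53 mm beside the middle, up to 130 mm high) has marks every 15 degrees, the 45 one longer; a pointer on the plate runs along it.
- tilt_plate (a joint): Angle of the plate, rad: 0 lying flat on its rests (its start), grows as the handle side is lifted, stop at 1.30; 45 degrees is 0.785. A friction hinge (1.3 N m) holds the plate, loaded or not, where it is left; lifting at the bar takes about 9 N.
- plate_hinge (a point): Middle of the plate's hinge axis. Axes of the plate: y along the hinge, x from handle to hinge, z square to the plate (up when flat). The aluminium plate is 180 long x 90 wide x 6 mm thick and runs from the hinge towards -x, its top 3 mm above the axis: 45 mm above the bench when flat.
- plate_stop (a point): Foot of the end stop, which is 13 mm high: middle of the face that the module's front end meets, at the plate's top, 12 mm along -x from the hinge. Home means that module_front is within 4 mm of this point. Axes of the plate.
- plate_mouth (a point): Middle of the mouth of the guide rails, at the plate's top, 87 mm along -x from the hinge. Two black rails run 75 mm from here to the stop, 67 mm apart; their lips, 10.5 mm above the plate, overhang the module's edges by 4 mm a side, 56 mm free between. Walls flare and lips turn up (tops at 20 mm) for 12 mm before the mouth; from there 81 mm of plate is open to the handle edge. Axes of the plate.
- plate_bar (a point): Middle of the plate's handle: a round steel bar 10 mm thick, 90 mm long along y, 220 mm along -x from the hinge and level with it (42 mm above the bench when flat). Two rods 40 mm either side of its middle carry it; 35 mm are free between bar and plate edge. Axes of the plate.
- meter: Bystander: multimeter with a black face in a yellow holster, 150 x 74 x 45 mm. Origin: centre of the underside.
- screwdriver: Bystander: screwdriver 170 mm long, lying along its x axis.
- solder_spool: Bystander: grey spool, 56 mm across, 42 mm tall, standing. Origin: centre of the underside.
- flux_jar: Bystander: small brown glass jar with a black cap, 42 mm across, 55 mm tall. Origin: centre of the underside.
There are look-alikes about, which are no part of the job. Leave any blue or white look-alike of the module alone.

How it is judged:
On the way:
1. the module lies home against the stop under the rails, released, with the plate still flat (x of module_front in the frame of plate_stop above -0.004 m and distance between module_front and plate_stop below 0.006 m and angle between the x axis of module and the x axis of plate_stop, either way round below 0.06 rad and value of joint tilt_plate below 0.05 rad and contact force between the fingers and module below 0.2 N), for 0.2 s.
At the end, for the whole second after the job is handed in: The plate stands still at 45 degrees, within 4 degrees either way, and the module lies in it, right way up and heatsink last, under both rails and home against the stop (its front end within 4 mm of the stop) (value of joint tilt_plate between 0.7155 and 0.8553 rad and x of module_front in the frame of plate_stop above -0.004 m and distance between module_front and plate_stop below 0.006 m and angle between the x axis of module and the x axis of plate_stop, either way round below 0.06 rad and linear speed of module below 0.01 m/s and angle between module's own z axis and vertical below 1 rad and velocity of joint tilt_plate between -0.05 and 0.05 rad/s); the robot touches nothing.
It fails at once if the module turned over or stood on edge (over 70 degrees) (angle between module's own z axis and vertical above 1.22 rad).
It fails at once if the module fell (moving over 0.7 m/s, out of the fingers) (linear speed of module above 0.7 m/s and contact force between the fingers and module below 0.1 N).
It fails at once if a bystander was displaced by more than 20 mm (distance of any of meter, screwdriver, solder_spool, flux_jar from where it was at the start of the episode above 0.02 m).
It also fails if it takes over 67 s, if anything falls off the work surface, if the arm or the gripper's body presses on something with over 40 N, if the wrist force passes 120 N, or if a joint passes its speed limit or range.

## Working session

There is one attempt and no reset: what is moved stays moved. The work goes in short steps, Python scripts to look and compute and a tool call to move; the robot and the scene stay as the last step left them, time stands still between calls to the robot, and variables do not carry over. Pictures are saved under pics/ and viewed, at most 10 in all, crops included, and the job is handed in when it is done.

Besides the shell and the picture viewer there is one more tool, called after "Call:" by a JSON object that holds its "method" and its "body", one argument or row to a line. servo_tool: Moves the arm, as the interface text tells. Its arguments: {"type":"object","properties":{"plan":{"type":"string"}},"required":["plan"]}

```bash
ls; mkdir -p pics; cat > h.py <<'E'
import numpy as np, cv2
from rig import r
def save(p,name): cv2.imwrite('pics/'+name+'.png', p['color'][:,:,::-1])
def f(p): return 210/np.tan(np.radians(p['vertical_fov'])/2)
def pt(p,u,v,z=None,plane=None):
    """pixel -> world; with depth z, or on the world plane height"""
    F=f(p); d=np.array([(u-p['cx'])/F,(v-p['cy'])/F,1.])
    T=np.array(p['T']); 
    if plane is not None:
        w=T[:3,:3]@d; return T[:3,3]+w*(plane-T[2,3])/w[2]
    if z is None: z=p['z_map'][int(round(v)),int(round(u))]
    return T[:3,:3]@(d*z)+T[:3,3]
def cloud(p):
    F=f(p); v,u=np.mgrid[:420,:560]; z=p['z_map']
    c=np.stack([(u-p['cx'])/F*z,(v-p['cy'])/F*z,z],-1); T=np.array(p['T'])
    return c@T[:3,:3].T+T[:3,3]
E
python3 - <<'E'
from h import *
np.set_printoptions(precision=3,suppress=True)
t=r.snapshot('top'); s=r.snapshot('scene')
im=np.hstack([t['color'],s['color']])[:,:,::-1]
save(t,'top'); save(s,'scene')
for n in ['module','tray','stand','meter','screwdriver','solder_spool','flux_jar']:
    for d in r.recognise(t,n)[:4]: print(n,d['p'],d['extent'])
for n in ['module','module_front','heatsink_top','tray','stand','plate_hinge','plate_stop','plate_mouth','plate_bar']:
    for d in r.mark_of(t,n)[:3]: 
        print(n,d['p'],d['xy'],pt(t,*d['xy']))
print(r.get_state())
E
```

```text
pics
module 0.77 [169.3, 257.4, 215.1, 298.2]
module 0.7 [209.0, 127.6, 239.4, 171.0]
tray 0.83 [206.8, 191.3, 251.6, 244.0]
stand 0.61 [310.4, 171.4, 361.5, 250.9]
stand 0.25 [205.5, 188.1, 250.7, 243.6]
meter 0.6 [407.3, 210.0, 435.1, 263.7]
screwdriver 0.63 [132.6, 227.5, 148.8, 279.0]
solder_spool 0.6 [140.7, 175.3, 167.8, 197.2]
flux_jar 0.65 [271.4, 146.3, 285.1, 159.5]
module 0.82 [224.2, 219.0] [0.561 0.166 0.017]
module 0.63 [226.3, 147.6] [0.775 0.161 0.013]
module 0.58 [192.4, 274.2] [0.397 0.261 0.008]
module_front 0.92 [179.0, 265.4] [0.423 0.3   0.01 ]
module_front 0.85 [221.4, 131.2] [0.825 0.176 0.011]
module_front 0.79 [236.8, 200.3] [0.616 0.128 0.02 ]
heatsink_top 0.94 [206.2, 290.0] [0.354 0.214 0.037]
heatsink_top 0.77 [221.5, 233.6] [0.517 0.169 0.052]
heatsink_top 0.6 [228.0, 161.9] [0.728 0.153 0.037]
tray 0.95 [232.2, 212.7] [0.579 0.142 0.017]
stand 0.71 [335.2, 211.2] [ 0.582 -0.16   0.049]
plate_hinge 0.76 [331.7, 174.3] [ 0.689 -0.151  0.05 ]
plate_stop 0.93 [332.4, 180.3] [ 0.672 -0.153  0.048]
plate_mouth 0.85 [339.1, 201.4] [ 0.61  -0.172  0.049]
plate_bar 0.7 [347.6, 248.1] [ 0.475 -0.195  0.055]
plate_bar 0.67 [340.0, 204.1] [ 0.602 -0.174  0.049]
{'clock': 0.9, 'joint_pos': array([ 1.049,  0.491,  1.559, -0.   ,  1.092, -0.106]), 'joint_velocities': array([ 0.001,  0.001, -0.001,  0.002, -0.003, -0.001]), 'joint_torque': array([ -0.001, -61.826, -26.185,  -0.   ,   0.   ,  -0.   ]), 'ee_pos': array([0.252, 0.572, 0.231]), 'tcp_rot': array([0.648, 3.074, 0.   ]), 'contact_force': array([ 0.194, -0.814, -0.894]), 'torque': array([-0.035,  0.032,  0.006]), 'finger_force': 0.0, 'grip_width': 0.08537755020541941}
```

```bash
ls pics
```

```text
scene.png
top.png
```

```bash
python3 - <<'E'
import cv2
a=cv2.imread('pics/top.png')[110:310,120:450]
cv2.imwrite('pics/topc.png',cv2.resize(a,None,fx=2.4,fy=2.4,interpolation=cv2.INTER_CUBIC))
E
```

```text
(no output)
```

View pics/topc.png

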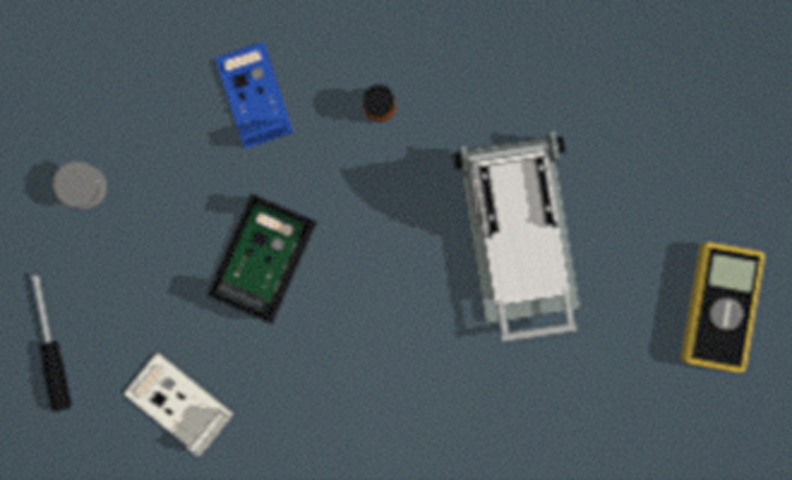

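View pics/scene.png

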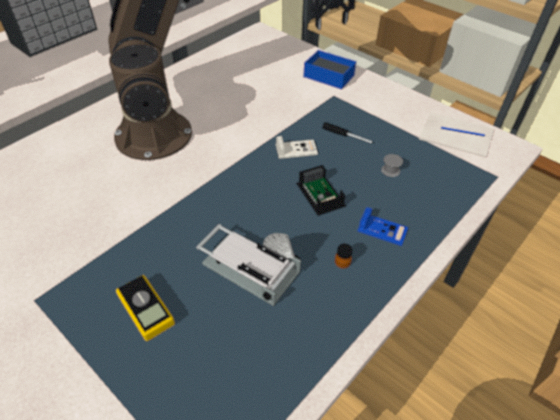

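Candidates in the top picture: the green module in the black tray (228,217), a blue look-alike (226,148) and a white look-alike (193,275). By the description I choose the green one. The stand is at (335,211) with its hinge up, away from the robot. I'm moving in for a closer look.

Call:
{"method": "servo_tool", "body": {
  "plan": "0.069 -0.1 0 0 0 0 1; 0.069 -0.1 0 0 0 0 1; 0.069 -0.1 0 0 0 0 1; 0.069 -0.1 0 0 0 0 1; 0.069 -0.1 0 0 0 0 1"
}}

```text
clock: 1.32
ee_pos: [0.3565, 0.4204, 0.2314]
tcp_rot: [0.648, 3.074, 0.0]
contact_force: [1.1, 0.9, 0.1]
grip_width: 0.0855
finger_force: 0.0
```

Call:
{"method": "servo_tool", "body": {
  "plan": "0.069 -0.1 0 0 0 0 1; 0.069 -0.1 0 0 0 0 1; 0.069 -0.1 0 0 0 0 1; 0.069 -0.1 0 0 0 0 1; 0.069 -0.1 0 0 0 0 1"
}}

```text
clock: 1.73
ee_pos: [0.4602, 0.2702, 0.2315]
tcp_rot: [0.648, 3.074, 0.001]
contact_force: [-0.1, 1.6, -0.0]
grip_width: 0.0855
finger_force: 0.0
```

Call:
{"method": "servo_tool", "body": {
  "plan": "0.069 -0.1 0 0 0 0 1; 0.069 -0.1 0 0 0 0 1; 0.069 -0.1 0 0 0 0 1; 0 0 0 0 0 0 1; 0 0 0 0 0 0 1"
}}

```text
clock: 2.15
ee_pos: [0.5223, 0.1803, 0.2312]
tcp_rot: [-0.653, -3.073, -0.0]
contact_force: [0.2, 0.6, -0.1]
grip_width: 0.0854
finger_force: 0.0
```

```bash
cat >> h.py <<'E'
def wproj(p,P):
    T=np.array(p['T']); c=(np.asarray(P)-T[:3,3])@T[:3,:3]
    th=np.arctan2(np.hypot(c[...,0],c[...,1]),c[...,2]); F=f(p); n=np.hypot(c[...,0],c[...,1])+1e-12
    return np.stack([p['cx']+F*th*c[...,0]/n, p['cy']+F*th*c[...,1]/n],-1)
def wcloud(p):
    F=f(p); v,u=np.mgrid[:420,:560]; x=u-p['cx']; y=v-p['cy']; rr=np.hypot(x,y)+1e-9
    th=rr/F; t=np.tan(np.minimum(th,1.5)); z=p['z_map']
    c=np.stack([x/rr*t*z,y/rr*t*z,z],-1); T=np.array(p['T'])
    return c@T[:3,:3].T+T[:3,3]
E
python3 - <<'E'
from h import *
np.set_printoptions(precision=4,suppress=True)
w=r.snapshot('wrist'); save(w,'w1'); C=wcloud(w); np.savez('w1.npz',C=C,col=w['color'])
print(np.array(w['T']),w['vertical_fov'],w['cx'],w['cy'])
for n in ['module','module_front','heatsink_top','tray','stand','plate_hinge','plate_stop','plate_mouth','plate_bar']:
    for d in r.mark_of(w,n)[:2]:
        u,v=d['xy']; print(n,d['p'],d['xy'],C[int(round(v)),int(round(u))])
s=r.get_state(); print(s['ee_pos'],s['tcp_rot'],s['clock'],s['joint_pos'])
E
```

```text
[[ 0.4076  0.8803  0.2427  0.4602]
 [ 0.9132 -0.393  -0.1079  0.2066]
 [ 0.0004  0.2656 -0.9641  0.3734]
 [ 0.      0.      0.      1.    ]] 65.70646984690485 282.38382120196775 207.89353689168505
module 0.75 [343.0, 339.3] [0.7637 0.1655 0.0075]
module 0.66 [279.8, 223.1] [0.5652 0.1569 0.0175]
module_front 0.93 [280.1, 266.0] [0.6126 0.1356 0.0233]
module_front 0.76 [348.2, 60.6] [0.4265 0.302  0.0087]
heatsink_top 0.64 [323.7, 335.8] [0.7223 0.1483 0.0377]
heatsink_top 0.63 [250.1, 24.5] [0.3522 0.2185 0.0369]
stand 0.84 [101.7, 313.8] [0.4901 0.1261 0.2914]
plate_bar 0.74 [39.6, 264.5] [ 0.4792 -0.1745  0.0434]
[0.5213 0.1823 0.2314] [0.6472 3.0741 0.0002] 2.65 [ 0.2167  0.3876  1.7387  0.0001  1.0151 -0.9392]
```

View pics/w1.png

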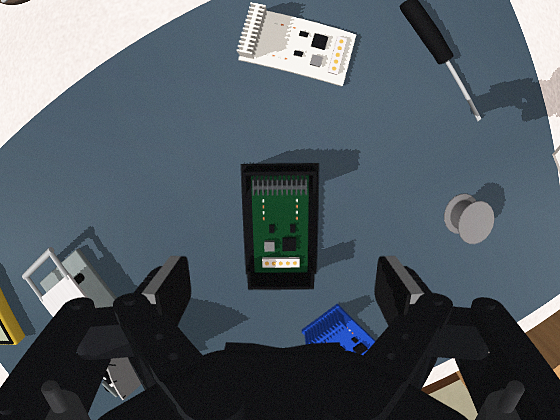

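```bash
python3 - <<'E'
from h import *
np.set_printoptions(precision=4,suppress=True)
D=np.load('w1.npz'); C=D['C']; c=D['col'].astype(int)
v,u=np.mgrid[:420,:560]; box=(u>225)&(u<335)&(v>145)&(v<300)
R,G,B=c[...,0],c[...,1],c[...,2]
def rect(m,n):
    P=C[m][:,:2]; q=cv2.minAreaRect((P*1000).astype(np.float32)); print(n,m.sum(),q, 'z',np.percentile(C[m][:,2],[5,50,95]))
g=box&(G>R+25)&(G>B+10)&(C[...,2]>.012)&(C[...,2]<.028); rect(cv2.erode(g.astype(np.uint8),np.ones((2,2)))>0,'green')
ins=box&(v>165)&(C[...,2]>0.013)&(C[...,2]<0.058)&(R+G+B<130)
t=box&(C[...,2]>.043)&(C[...,2]<.055); t=cv2.morphologyEx(t.astype(np.uint8),cv2.MORPH_OPEN,np.ones((2,2)))>0
rect(t,'traytop')
fl=box&(C[...,2]>.0)&(C[...,2]<.06)&(R+G+B<110); rect(fl,'dark')
h=np.histogram(C[box][:,2],bins=np.arange(-.01,.06,.002)); print(h[0])
# stand from top
p=r.snapshot('top'); C=cloud(p); np.savez('t1.npz',C=C,col=p['color'])
c=p['color'].astype(int); V=c.max(-1)
m=(u>300)&(u<370)&(v>165)&(v<260)&(V>150)&(C[...,2]>.035)&(C[...,2]<.06); rect(m,'plate+bar')
m&=(v<235); rect(m,'plate')
E
```

```text
green 3025 ((569.3796997070312, 155.62298583984375), (62.95065689086914, 116.81277465820312), 66.46652221679688) z [0.0164 0.0176 0.0188]
traytop 1429 ((557.6041259765625, 161.03085327148438), (85.4931411743164, 214.9467315673828), 66.3023681640625) z [0.0016 0.0472 0.0487]
dark 5282 ((567.528076171875, 155.85702514648438), (89.7479248046875, 139.6165008544922), 66.53214263916016) z [0.0029 0.0181 0.0479]
[   0    0    0    2 1422 5696 1414  521   41   84   33   48  135 2667
 1265  226  530  281   85  100  107  113   91  113  116  102  117  143
  916  343    2    0    0    0]
plate+bar 1691 ((583.7053833007812, -167.70021057128906), (227.05589294433594, 91.21375274658203), 9.176209449768066) z [0.0415 0.0471 0.0527]
plate 1566 ((602.5035400390625, -164.9168243408203), (189.3288116455078, 90.95663452148438), 9.416648864746094) z [0.0416 0.047  0.0527]
```

```bash
python3 - <<'E'
from h import *
np.set_printoptions(precision=4,suppress=True)
C=np.load('w1.npz')['C']; Z=C[...,2]
for a,b in ((130,195),(372,440)):
    m=np.zeros(Z.shape,bool); m[250:330,a:b]=1; m&=Z>.15
    P=C[m]; tcp=np.array([.5213,.1823,.2314]); y=np.array([np.cos(1.156),np.sin(1.156),0]); x=np.array([np.sin(1.156),-np.cos(1.156),0])
    q=np.c_[(P-tcp)@x,(P-tcp)@y,P[:,2]-tcp[2]]
    o=np.argsort(q[:,2]); print(np.percentile(q[:,2],[0.5,2,5,20]), q[o[10:200:30]], np.percentile(q[:,0],[1,99]),np.percentile(q[:,1],[1,99]))
E
```

```text
[0.0134 0.0155 0.0181 0.0275] [[ 0.0061 -0.0458  0.0131]
 [-0.0072 -0.0454  0.0142]
 [-0.0034 -0.0455  0.0155]
 [-0.0042 -0.0456  0.0163]
 [ 0.0054 -0.0452  0.0171]
 [-0.0102 -0.0486  0.0178]
 [ 0.0037 -0.0455  0.0185]] [-0.0166  0.0112] [-0.0583 -0.0302]
[0.0135 0.0154 0.0183 0.028 ] [[-0.0029  0.04    0.0132]
 [-0.0009  0.0399  0.0144]
 [ 0.0074  0.0396  0.0153]
 [-0.009   0.0441  0.0163]
 [-0.0047  0.0401  0.0171]
 [ 0.0081  0.04    0.0178]
 [-0.0086  0.0406  0.0185]] [-0.0162  0.0116] [0.025 0.053]
```

Call:
{"method": "servo_tool", "body": {
  "plan": "0.05 -0.032 -0.1 0 0 0 1; 0.049 -0.032 -0.1 0 0 0 1; 0 0 -0.13 0 0 0 1; 0 0 -0.13 0 0 0 1; 0 0 -0.13 0 0 0.01 1"
}}

```text
clock: 3.12
ee_pos: [0.5513, 0.1624, 0.0529]
tcp_rot: [0.641, 3.075, 0.001]
contact_force: [0.9, -0.4, -0.7]
grip_width: 0.0852
finger_force: 0.0
```

Call:
{"method": "servo_tool", "body": {
  "plan": "0 0 0 0 0 0 0.82; 0 0 0 0 0 0 0.82; 0 0 0 0 0 0 0.82; 0 0 0 0 0 0 0.82; 0 0 0 0 0 0 0.82"
}}

```text
clock: 3.53
ee_pos: [0.5522, 0.1628, 0.0567]
tcp_rot: [0.639, 3.072, 0.002]
contact_force: [0.0, -0.1, -0.7]
grip_width: 0.0701
finger_force: 0.0
```

```bash
python3 - <<'E'
from h import *
np.set_printoptions(precision=4,suppress=True)
s=r.get_state(); print(s['ee_pos'],s['tcp_rot'],s['grip_width'])
w=r.snapshot('wrist'); save(w,'w2'); C=wcloud(w); np.savez('w2.npz',C=C,col=w['color']); Z=C[...,2]
cv2.imwrite('pics/w2c.png',cv2.resize(w['color'][120:420,80:480,::-1],None,fx=2,fy=2))
tcp=s['ee_pos']; a=1.1565+0.005; y=np.array([np.cos(a),np.sin(a),0]); x=np.array([np.sin(a),-np.cos(a),0])
q=np.stack([(C-tcp)@x,(C-tcp)@y,Z-tcp[2]],-1)
for sg in (-1,1):
    m=(q[...,1]*sg>.02)&(q[...,1]*sg<.06)&(abs(q[...,0])<.012)&(q[...,2]>.0)&(q[...,2]<.05)
    Q=q[m]; lo=Q[:,2]<np.percentile(Q[:,2],15); print(sg,len(Q),np.percentile(Q[:,2],[0.5,2,5,20]),np.median(Q[lo],0),np.percentile(sg*Q[:,1],[1,5,20,50]))
c=w['color'].astype(int);R,G,B=c[...,0],c[...,1],c[...,2]
g=(G>R+25)&(G>B+10)&(Z>.012)&(Z<.028)&(np.hypot(q[...,0],q[...,1])<.09)
P=q[g]; print('green in tool', cv2.minAreaRect((P[:,:2]*1000).astype(np.float32)),np.median(P[:,2]+tcp[2]))
D=np.load('t1.npz');Ct=D['C'];c=D['col'].astype(int); v,u=np.mgrid[:420,:560]
m=(u>203)&(u<256)&(v>185)&(v<250)&(Ct[...,2]>.003+.008)&(Ct[...,2]<.06)
print('top tray',m.sum(),cv2.minAreaRect((Ct[m][:,:2]*1000).astype(np.float32)))
E
```

```text
[0.5522 0.1628 0.0567] [0.6395 3.0722 0.0023] 0.0701451298575088
-1 2073 [0.0076 0.0096 0.0119 0.0192] [-0.0052 -0.0364  0.0137] [0.0359 0.036  0.0362 0.0366]
1 2104 [0.0078 0.0099 0.0122 0.0194] [-0.0044  0.0339  0.0135] [0.0333 0.0335 0.0337 0.034 ]
green in tool ((19.289318084716797, -0.4511985778808594), (64.52644348144531, 122.9151382446289), 89.88711547851562) 0.01764899965486255
top tray 830 ((584.7376098632812, 130.5406036376953), (177.80953979492188, 123.61203002929688), 25.249874114990234)
```

View pics/w2c.png

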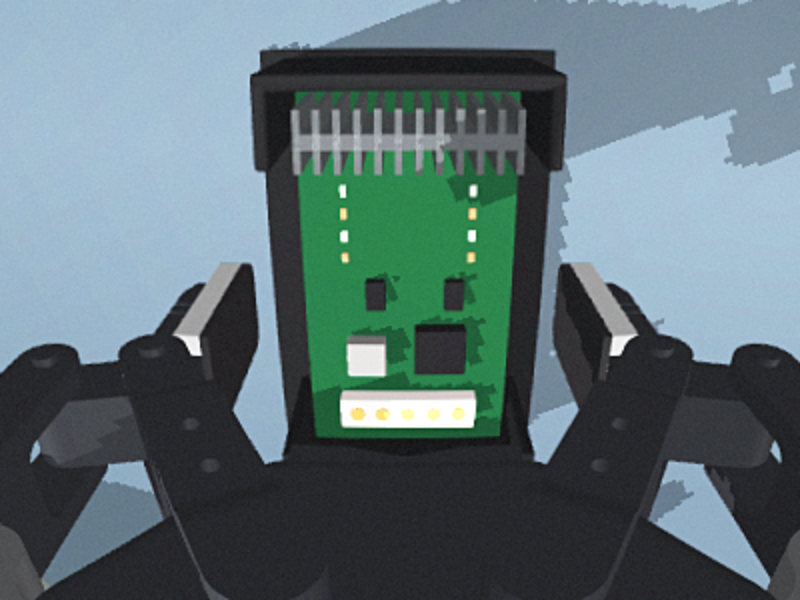

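The close crop confirms the choice: it is the green module in the black tray. The heatsink is at crop (408,140), and the bare board and open sides lie between the pads at crop (215,300) and (590,300). The fingertips sit about 6 mm above the TCP at a 64 mm opening. Descending.

Call:
{"method": "servo_tool", "body": {
  "plan": "0 0 -0.05 0 0 0 0.9; 0 0 -0.05 0 0 0 0.9; 0 0 -0.04 0 0 0 0.9; 0 0 -0.02 0 0 0 0.9; 0 0 -0.01 0 0 0 0.9"
}}

```text
clock: 4.0
ee_pos: [0.5511, 0.1626, 0.003]
tcp_rot: [-0.64, -3.075, 0.0]
contact_force: [-0.5, 0.5, 0.1]
grip_width: 0.0768
finger_force: 0.0
```

Call:
{"method": "servo_tool", "body": {
  "plan": "0 0 0 0 0 0 0.9; 0 0 0 0 0 0 0.85; 0 0 0 0 0 0 0.8; 0 0 0 0 0 0 0.8; 0 0 0 0 0 0 0.8"
}}

```text
clock: 4.42
ee_pos: [0.5514, 0.1626, 0.0038]
tcp_rot: [0.64, 3.075, 0.001]
contact_force: [0.2, -0.2, 0.2]
grip_width: 0.0683
finger_force: 0.0
```

Call:
{"method": "servo_tool", "body": {
  "plan": "0 0 0.007 0 0 0 0.8; 0 0 0 0 0 0 0.7; 0 0 0 0 0 0 0.6; 0 0 0 0 0 0 0.5; 0 0 0 0 0 0 0.5"
}}

```text
clock: 4.83
ee_pos: [0.5514, 0.1626, 0.0066]
tcp_rot: [0.64, 3.075, 0.001]
contact_force: [-3.3, -0.1, 12.3]
grip_width: 0.062
finger_force: 63.5
```

Call:
{"method": "servo_tool", "body": {
  "plan": "0 0 0 0 0 0 0.5; 0 0 0 0 0 0 0.5; 0 0 0.01 0 0 0 0.5; 0 0 0.02 0 0 0 0.5; 0 0 0.03 0 0 0 0.5"
}}

```text
clock: 5.25
ee_pos: [0.5508, 0.1625, 0.0234]
tcp_rot: [-0.64, -3.074, 0.001]
contact_force: [0.2, -0.9, -2.0]
grip_width: 0.0619
finger_force: 66.0
```

Call:
{"method": "servo_tool", "body": {
  "plan": "0 0 0.06 0 0 0 0.5; 0 0 0.09 0 0 0 0.5; 0 0 0.1 0 0 0 0.5; 0 0 0.1 0 0 0 0.5; 0 0 0.07 0 0 0 0.5"
}}

```text
clock: 5.67
ee_pos: [0.5515, 0.1626, 0.1527]
tcp_rot: [0.64, 3.074, 0.001]
contact_force: [-0.7, 0.6, -1.6]
grip_width: 0.0619
finger_force: 66.3
```

```bash
cat > hold.py <<'E'
from h import *
np.set_printoptions(precision=4,suppress=True)
from scipy.spatial.transform import Rotation as Ro
def grab(name):
    s=r.get_state(); w=r.snapshot('wrist'); save(w,name); C=wcloud(w); np.savez(name+'.npz',C=C,col=w['color'],T=w['T'],tcp=s['ee_pos'],rot=s['tcp_rot'])
    q=(C-s['ee_pos'])@Ro.from_rotvec(s['tcp_rot']).as_matrix()   # tool frame
    return s,w,C,q
E
python3 - <<'E'
from hold import *
s,w,C,q=grab('w3'); print(s['ee_pos'],s['tcp_rot'],s['grip_width'],s['finger_force'],s['contact_force'])
c=w['color'].astype(int);R,G,B=c[...,0],c[...,1],c[...,2]
g=(G>R+25)&(G>B+10)&(abs(q[...,2])<.05)&(np.hypot(q[...,0],q[...,1])<.09)
P=q[g]; print(len(P),cv2.minAreaRect((P[:,:2]*1000).astype(np.float32)))
A=np.c_[P[:,:2],np.ones(len(P))]
for i in range(3):
    k=np.linalg.lstsq(A,P[:,2],rcond=None)[0]; e=abs(A@k-P[:,2])<.003; A,P=A[e],P[e]
print('board plane in tool z=ax+by+c',k,len(P))
for sg in (-1,1):
    m=(q[...,1]*sg>.02)&(q[...,1]*sg<.06)&(abs(q[...,0])<.011)&(q[...,2]<.0)&(q[...,2]>-.05)&~g
    Q=q[m]; print(sg,len(Q),np.percentile(Q[:,2],[80,95,99]),np.median(Q,0))
E
```

```text
[0.5515 0.1626 0.1527] [0.6399 3.0735 0.0014] 0.06193418438608921 66.28856688737869 [-0.7182  0.5943 -1.5829]
13319 ((-1.4658546447753906, -1.1934242248535156), (64.36837768554688, 88.14127349853516), 89.86719512939453)
board plane in tool z=ax+by+c [-0.0033 -0.0004 -0.011 ] 13287
-1 1512 [-0.0183 -0.0118 -0.0106] [ 0.0062 -0.0323 -0.0298]
1 1441 [-0.0199 -0.0137 -0.0116] [ 0.0065  0.0299 -0.0306]
```

View pics/w3.png

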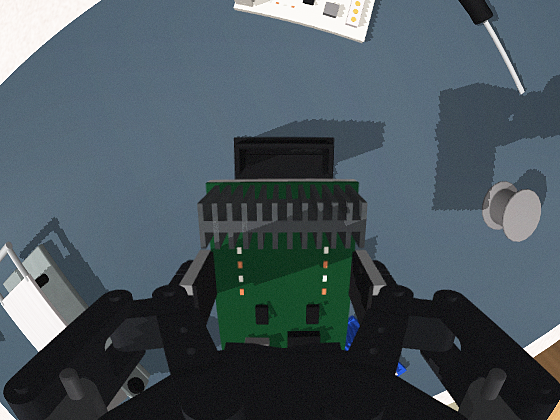

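Call:
{"method": "servo_tool", "body": {
  "plan": "0.0495 -0.1 0.049 0 0 0.109 0.5; 0.0495 -0.104 0.049 0 0 0.109 0.5; 0.0495 -0.104 0.049 0 0 0.109 0.5; 0.0495 -0.104 0.049 0 0 0.109 0.5; 0.0495 -0.104 0.049 0 0 0.109 0.5"
}}

```text
clock: 6.13
ee_pos: [0.6256, 0.0063, 0.2239]
tcp_rot: [-0.192, -3.135, -0.0]
contact_force: [1.4, 0.8, -1.1]
grip_width: 0.0621
finger_force: 66.3
```

Call:
{"method": "servo_tool", "body": {
  "plan": "0.0495 -0.104 0.049 0 0 0.109 0.5; 0.0495 -0.104 0.049 0 0 0.109 0.5; 0.0495 -0.104 0.049 0 0 0.109 0.5; 0.0495 -0.104 0.049 0 0 0.109 0.5; 0.0495 -0.104 0.049 0 0 0.109 0.5"
}}

```text
clock: 6.55
ee_pos: [0.6998, -0.1498, 0.2973]
tcp_rot: [0.256, -3.131, -0.0]
contact_force: [0.0, 0.5, -2.0]
grip_width: 0.0617
finger_force: 66.3
```

Call:
{"method": "servo_tool", "body": {
  "plan": "0 0 0 0 0 0 0.5; 0 0 0 0 0 0 0.5; 0 0 0 0 0 0 0.5; 0 0 0 0 0 0 0.5; 0 0 0 0 0 0 0.5"
}}

```text
clock: 6.97
ee_pos: [0.6994, -0.1471, 0.2961]
tcp_rot: [0.253, -3.131, -0.001]
contact_force: [-0.3, 0.7, -1.8]
grip_width: 0.0616
finger_force: 66.4
```

```bash
python3 - <<'E'
from hold import *
s,w,C,q=grab('w4'); print(s['ee_pos'],s['tcp_rot'],s['grip_width'],s['joint_pos'])
for n in ['plate_hinge','plate_stop','plate_mouth','plate_bar','stand','heatsink_top']:
    for d in r.mark_of(w,n)[:2]:
        u,v=d['xy']; print(n,d['p'],d['xy'],C[int(round(v)),int(round(u))])
E
```

```text
[ 0.6994 -0.1471  0.2961] [ 0.2527 -3.1306 -0.0008] 0.06161451736016986 [-0.2996  0.5802  1.2218  0.0002  1.3406 -2.0316]
plate_hinge 0.9 [282.0, 168.1] [ 0.6876 -0.1502  0.058 ]
plate_stop 0.85 [282.7, 161.8] [ 0.6818 -0.1499  0.0461]
plate_mouth 0.85 [279.7, 101.6] [ 0.6106 -0.1651  0.0445]
plate_bar 0.46 [283.9, 163.2] [ 0.6827 -0.1485  0.0469]
stand 0.62 [281.8, 95.2] [ 0.6017 -0.1641  0.0442]
stand 0.36 [492.0, 122.4] [0.5644 0.156  0.0032]
heatsink_top 0.76 [281.1, 226.0] [ 0.6325 -0.1588  0.4384]
heatsink_top 0.72 [476.9, 229.8] [0.7294 0.1531 0.0348]
```

View pics/w4.png

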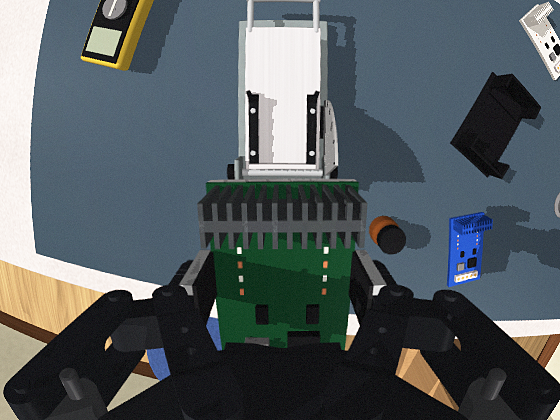

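```bash
python3 - <<'E'
from hold import *
D=np.load('w4.npz'); C=D['C']; c=D['col'].astype(int); V=c.max(-1); v,u=np.mgrid[:420,:560]; Z=C[...,2]
box=(u>225)&(u<345)&(v<182)
m=box&(V>170)&(Z>.040)&(Z<.050); m=cv2.morphologyEx(m.astype(np.uint8),cv2.MORPH_OPEN,np.ones((3,3)))>0
# plate side edges on rows 30..88
a=np.radians(9.3); 
for it in range(3):
    e=np.array([np.cos(a),np.sin(a)]); n=np.array([-e[1],e[0]])
    X=C[...,:2]@e; Y=C[...,:2]@n
    L=[];Rr=[]
    for row in range(32,90,2):
        k=m[row]&(Z[row]>.042); 
        if k.sum()>20: L.append((X[row][k].mean(),Y[row][k].min())); Rr.append((X[row][k].mean(),Y[row][k].max()))
    L=np.array(L);Rr=np.array(Rr); mid=(L+Rr)/2; pl=np.polyfit(mid[:,0],mid[:,1],1); print('slope',pl,np.median(Rr[:,1]-L[:,1]))
    a+=np.arctan(pl[0])
print('angle',np.degrees(a),'Ymid',np.median(mid[:,1]),'z',np.median(Z[m]))
Y0=np.median(mid[:,1])
k=box&(abs(Y-Y0)<.02)
for lo in np.arange(.60,.72,.002)[0:0]: pass
xs=np.arange(.615,.70,.003)
for x0 in xs[-14:]:
    kk=k&(X>=x0)&(X<x0+.003); 
    if kk.sum(): print(round(x0,3),kk.sum(),np.median(Z[kk]))
# black rails
b=box&(V<70)&(Z>.048)&(Z<.068)&(v>80)&(v<172)
for sg in (-1,1):
    kb=b&((Y-Y0)*sg>.02)&((Y-Y0)*sg<.05); print('rail',kb.sum(),np.percentile(X[kb],[1,5,50,95,99]),np.percentile(sg*(Y-Y0)[kb],[1,3,10,50,97]),np.median(Z[kb]))
# bar
kb=box&(Z>.034)&(Z<.055)&(v<18); print('bar',np.percentile(X[kb],[1,50,99]),np.percentile((Y-Y0)[kb],[1,50,99]),np.median(Z[kb]))
km=m&(abs(Y-Y0)<.03); print('plate X',X[km].min(),X[km].max())
print('e',e,'n',n, 'tcp XY',D['tcp'][:2]@e, D['tcp'][:2]@n-Y0)
E
```

```text
slope [-0.0166 -0.2499] 0.08818965387195338
slope [ 0.     -0.2499] 0.0881820371665353
slope [-0.     -0.2499] 0.08818208457097954
angle 8.350417054167673 Ymid -0.249941332282678 z 0.044628427791188086
0.66 53 0.04529577409911972
0.663 76 0.04669562394969165
0.666 76 0.04657833479158849
0.669 31 0.044618708127332984
0.675 46 0.013851638814056544
0.678 22 0.012900499010689237
rail 597 [0.5692 0.5732 0.6104 0.6493 0.6527] [0.0269 0.028  0.0282 0.0328 0.0378] 0.0581934837800025
rail 601 [0.5692 0.5733 0.6094 0.6484 0.6518] [0.029  0.0295 0.0303 0.0346 0.0401] 0.05826877664218
bar [0.448  0.4533 0.4723] [-0.0441 -0.0009  0.0437] 0.04421271295271628
plate X 0.48524250704412997 0.6680994745514218
e [0.9894 0.1452] n [-0.1452  0.9894] tcp XY 0.670605973202697 0.002881464242239423
```

Picture: the held module fills the bottom, the flat plate is at (285,95), the rails are at (253,128) and (314,128), the stop is near row 163 and the quadrant is at (332,130). I'll refine the rail centreline.

```bash
python3 - <<'E'
from hold import *
D=np.load('w4.npz'); C=D['C']; c=D['col'].astype(int); V=c.max(-1); v,u=np.mgrid[:420,:560]; Z=C[...,2]
a=np.radians(8.35); e=np.array([np.cos(a),np.sin(a)]); n=np.array([-e[1],e[0]]); X=C[...,:2]@e; Y=C[...,:2]@n+.2499
for row in range(92,172,6):
    o=[]
    for sl in (slice(240,284),slice(284,325)):
        k=np.where(V[row,sl]<75)[0]+sl.start
        o+= [k.min(),k.max()] if len(k) else [0,0]
    print(row,o,'X %.4f'%np.median(X[row,265:300]),'inner Y',Y[row,o[1]].round(4),Y[row,o[2]].round(4),'Z',Z[row,o[1]-1].round(4),Z[row,o[2]+1].round(4),'outer',Y[row,o[0]].round(4),Y[row,o[3]].round(4))
for col in (262,270,283,290,300): print(col,[(round(float(X[r_,col]),4),round(float(Z[r_,col]),4),int(V[r_,col])) for r_ in range(156,180,2)])
print([(rr,int(V[rr,283]),round(float(X[rr,283]),4),round(float(Z[rr,283]),4)) for rr in range(0,30,2)])
E
```

```text
92 [np.int64(247), np.int64(250), np.int64(315), np.int64(318)] X 0.5679 inner Y -0.0373 0.0383 Z 0.0578 0.0589 outer -0.0402 0.0416
98 [np.int64(249), np.int64(258), np.int64(307), np.int64(316)] X 0.5752 inner Y -0.0272 0.0288 Z 0.0623 0.061 outer -0.0375 0.039
104 [np.int64(249), np.int64(257), np.int64(307), np.int64(324)] X 0.5825 inner Y -0.0285 0.0292 Z 0.0575 0.0579 outer -0.0378 0.0512
110 [np.int64(249), np.int64(257), np.int64(307), np.int64(324)] X 0.5898 inner Y -0.0285 0.0293 Z 0.0578 0.0584 outer -0.0376 0.0514
116 [np.int64(249), np.int64(257), np.int64(307), np.int64(324)] X 0.5971 inner Y -0.0284 0.0296 Z 0.0593 0.0576 outer -0.0376 0.0514
122 [np.int64(249), np.int64(257), np.int64(307), np.int64(324)] X 0.6043 inner Y -0.0282 0.0297 Z 0.0582 0.0583 outer -0.0377 0.0523
128 [np.int64(249), np.int64(257), np.int64(307), np.int64(323)] X 0.6116 inner Y -0.0282 0.0298 Z 0.0585 0.0584 outer -0.0377 0.0504
134 [np.int64(249), np.int64(257), np.int64(307), np.int64(323)] X 0.6189 inner Y -0.0282 0.03 Z 0.0585 0.0574 outer -0.0377 0.0543
140 [np.int64(249), np.int64(257),
[... 1863 characters left out ...]
.6271, 0.3012, 121)]
300 [(0.6454, 0.044, 241), (0.6477, 0.0446, 242), (0.6503, 0.0439, 241), (0.6527, 0.0441, 240), (0.6534, 0.0576, 188), (0.6556, 0.0587, 244), (0.6581, 0.0581, 237), (0.6625, 0.0446, 161), (0.6646, 0.0472, 222), (0.667, 0.0478, 202), (0.6701, 0.0442, 114), (0.6781, 0.013, 130)]
[(0, 146, 0.449, 0.0434), (2, 113, 0.4355, 0.0007), (4, 111, 0.4384, 0.0002), (6, 112, 0.4418, 0.0012), (8, 116, 0.4443, -0.0004), (10, 120, 0.4472, -0.0007), (12, 111, 0.4503, -0.0004), (14, 121, 0.4534, -0.0003), (16, 77, 0.4567, 0.0006), (18, 120, 0.4604, 0.0028), (20, 169, 0.467, 0.0142), (22, 159, 0.4693, 0.0124), (24, 116, 0.4727, 0.0139), (26, 114, 0.4754, 0.0135), (28, 254, 0.4873, 0.0443)]
```

Call:
{"method": "servo_tool", "body": {
  "plan": "-0.125 -0.02 0 0 0 0 0.5; -0.125 -0.02 0 0 0 0 0.5; -0.125 -0.02 0 0 0 0 0.5; -0.125 -0.02 0 0 0 0 0.5; -0.125 -0.02 -0.03 0 0 0 0.5"
}}

```text
clock: 7.73
ee_pos: [0.5109, -0.1784, 0.2887]
tcp_rot: [-0.252, 3.129, -0.002]
contact_force: [0.7, -1.1, -1.3]
grip_width: 0.0615
finger_force: 66.4
```

Call:
{"method": "servo_tool", "body": {
  "plan": "0 0 -0.12 0 0 0 0.5; 0 0 -0.13 0 0 0 0.5; 0 0 -0.13 0 0 0 0.5; 0 0 -0.13 0 0 0 0.5; 0 0 -0.1 0 0 0 0.5"
}}

```text
clock: 8.15
ee_pos: [0.5116, -0.178, 0.1023]
tcp_rot: [0.251, -3.131, -0.001]
contact_force: [0.4, 0.4, -3.4]
grip_width: 0.0619
finger_force: 66.4
```

Call:
{"method": "servo_tool", "body": {
  "plan": "0 0 0 0 0 0 0.5; 0 0 0 0 0 0 0.5; 0 0 0 0 0 0 0.5; 0 0 0 0 0 0 0.5; 0 0 0 0 0 0 0.5"
}}

```text
clock: 8.57
ee_pos: [0.513, -0.1786, 0.1064]
tcp_rot: [-0.251, 3.129, -0.003]
contact_force: [-0.6, -0.4, -2.1]
grip_width: 0.0616
finger_force: 67.6
```

```bash
cat > go.py <<'E'
from hold import *
def rel():
    s=r.get_state(); p=s['ee_pos']; e=np.array([.98769,.15643]); n=np.array([-.15643,.98769])
    x,y=p[:2]@e,p[:2]@n+.2553; R=Ro.from_rotvec(s['tcp_rot']).as_matrix()
    print('t',s['clock'],'tcp',p,'front X-stop %.4f Y %.4f under-plate %.4f'%(x+.0775-.6506,y,p[2]+.003-.045),'yaw',np.degrees(np.arctan2(-R[1,0],-R[0,0])),'tilt',R[:2,2],'w',s['grip_width'],'F',s['contact_force'],s['finger_force'])
    return s
if __name__=='__main__': rel()
E
python3 go.py; python3 - <<'E'
from hold import *
s,w,C,q=grab('w5'); c=w['color'].astype(int);R,G,B=c[...,0],c[...,1],c[...,2]
g=(G>R+25)&(G>B+10)&(abs(q[...,2])<.05)&(np.hypot(q[...,0],q[...,1])<.09)
P=q[g]; print(len(P),cv2.minAreaRect((P[:,:2]*1000).astype(np.float32)),np.median(P[:,2]))
E
```

```text
t 8.5667 tcp [ 0.513  -0.1786  0.1064] front X-stop -0.0943 Y -0.0013 under-plate 0.0644 yaw 9.178962332917608 tilt [ 0.003  -0.0014] w 0.06157210847368752 F [-0.6282 -0.4187 -2.0944] 67.60978192090988
13715 ((-1.0116233825683594, -0.7963714599609375), (64.27037048339844, 88.56372833251953), 89.70409393310547) -0.01094567491888424
```

Call:
{"method": "servo_tool", "body": {
  "plan": "0 0.004 -0.06 0 0 0 0.5; 0 0 -0.06 0 0 0 0.5; 0 0 -0.045 0 0 0 0.5; 0 0 -0.02 0 0 0 0.5; 0 0 0 0 0 0 0.5"
}}

```text
clock: 9.03
ee_pos: [0.5121, -0.1769, 0.0485]
tcp_rot: [0.251, -3.131, -0.001]
contact_force: [1.0, 0.7, -2.5]
grip_width: 0.0615
finger_force: 67.6
```

Call:
{"method": "servo_tool", "body": {
  "plan": "0 0 0 0 0 0 0.5; 0 0 0 0 0 0 0.5; 0 0 0 0 0 0 0.5; 0 0 0 0 0 0 0.5; 0 0 0 0 0 0 0.5"
}}

```text
clock: 9.45
ee_pos: [0.5124, -0.1771, 0.0494]
tcp_rot: [-0.251, 3.131, -0.001]
contact_force: [-1.1, 1.0, -0.6]
grip_width: 0.0617
finger_force: 67.6
```

```bash
python3 go.py
```

```text
t 9.45 tcp [ 0.5124 -0.1771  0.0494] front X-stop -0.0947 Y 0.0002 under-plate 0.0074 yaw 9.179193326441746 tilt [ 0.0008 -0.0003] w 0.06173895743278478 F [-1.1313  0.9689 -0.5903] 67.58652448654175
```

Call:
{"method": "servo_tool", "body": {
  "plan": "0 0 -0.008 0 0 0 0.5; 0.015 0.0024 0 0 0 0 0.5; 0.015 0.0024 0 0 0 0 0.5; 0.015 0.0024 0 0 0 0 0.5; 0.008 0.0012 0 0 0 0 0.5"
}}

```text
clock: 9.87
ee_pos: [0.5288, -0.1744, 0.0464]
tcp_rot: [0.252, -3.131, -0.0]
contact_force: [-2.2, -0.1, -3.3]
grip_width: 0.0618
finger_force: 67.5
```

Call:
{"method": "servo_tool", "body": {
  "plan": "0 0 0 0 0 0 0.5; 0 0 0 0 0 0 0.5; 0 0 0 0 0 0 0.5; 0 0 0 0 0 0 0.5; 0 0 0 0 0 0 0.5"
}}

```text
clock: 10.28
ee_pos: [0.528, -0.1745, 0.0465]
tcp_rot: [0.251, -3.131, -0.0]
contact_force: [0.7, 0.7, -2.9]
grip_width: 0.0615
finger_force: 67.5
```

```bash
python3 go.py
```

```text
t 10.2833 tcp [ 0.528  -0.1745  0.0465] front X-stop -0.0789 Y 0.0003 under-plate 0.0045 yaw 9.170581014180035 tilt [-0.0002  0.0002] w 0.06147758453343469 F [ 0.7095  0.7482 -2.9468] 67.51242578029633
```

Call:
{"method": "servo_tool", "body": {
  "plan": "0 0 -0.006 0 0 0 0.5; 0 0 -0.006 0 0 0 0.5; 0 0 0 0 0 0 0.5; 0 0 0 0 0 0 0.5; 0 0 0 0 0 0 0.5"
}}

```text
clock: 10.7
ee_pos: [0.5282, -0.1746, 0.0429]
tcp_rot: [-0.251, 3.131, 0.0]
contact_force: [0.1, -0.2, -2.7]
grip_width: 0.0617
finger_force: 67.6
```

```bash
python3 go.py
```

```text
t 10.7 tcp [ 0.5282 -0.1746  0.0429] front X-stop -0.0787 Y 0.0003 under-plate 0.0009 yaw 9.172528286933595 tilt [0.0001 0.0001] w 0.06172654951293616 F [ 0.0769 -0.1613 -2.6804] 67.61854648590088
```

Call:
{"method": "servo_tool", "body": {
  "plan": "0.016 0.0026 0 0 0 0 0.5; 0.016 0.0026 0 0 0 0 0.5; 0.016 0.0026 0 0 0 0 0.5; 0 0 0 0 0 0 0.5; 0 0 0 0 0 0 0.5"
}}

```text
clock: 11.12
ee_pos: [0.5428, -0.172, 0.0429]
tcp_rot: [-0.252, 3.131, 0.0]
contact_force: [0.3, -0.7, -1.9]
grip_width: 0.0616
finger_force: 67.6
```

```bash
python3 go.py
```

```text
t 11.1167 tcp [ 0.5428 -0.172   0.0429] front X-stop -0.0638 Y 0.0005 under-plate 0.0009 yaw 9.20066221916033 tilt [0.0001 0.    ] w 0.06162651608950532 F [ 0.298  -0.7237 -1.9417] 67.6225608587265
```

Entered the rails without contact. I'll continue to about 37 mm from home.

Call:
{"method": "servo_tool", "body": {
  "plan": "0.022 0.0034 0 0 0 0 0.5; 0.022 0.0034 0 0 0 0 0.5; 0.022 0.0034 0 0 0 0 0.5; 0.022 0.0034 0 0 0 0 0.5; 0 0 0 0 0 0 0.5"
}}

```text
clock: 11.53
ee_pos: [0.5704, -0.1679, 0.043]
tcp_rot: [-0.252, 3.13, -0.001]
contact_force: [0.1, 0.4, -2.7]
grip_width: 0.0615
finger_force: 67.6
```

Call:
{"method": "servo_tool", "body": {
  "plan": "0 0 -0.002 0 0 0 0.5; 0 0 0 0 0 0 0.5; 0 0 0 0 0 0 0.8; 0 0 0 0 0 0 0.8; 0 0 0 0 0 0 0.8"
}}

```text
clock: 11.95
ee_pos: [0.5689, -0.1682, 0.0426]
tcp_rot: [-0.251, 3.131, -0.0]
contact_force: [-0.8, 0.1, -1.0]
grip_width: 0.0682
finger_force: 0.0
```

```bash
python3 go.py
```

```text
t 11.95 tcp [ 0.5689 -0.1682  0.0426] front X-stop -0.0375 Y 0.0001 under-plate 0.0006 yaw 9.164922812209447 tilt [ 0.0004 -0.0001] w 0.06823880873926914 F [-0.8223  0.0799 -0.9846] 0.0
```

Call:
{"method": "servo_tool", "body": {
  "plan": "0 0 0.01 0 0 0 0.92; 0 0 0.02 0 0 0 0.92; 0 0 0.05 0 0 0 0.92; 0 0 0.07 0 0 0 0.92; 0 0 0.07 0 0 0 0.9"
}}

```text
clock: 12.37
ee_pos: [0.5687, -0.168, 0.1093]
tcp_rot: [0.251, -3.131, -0.001]
contact_force: [0.0, 0.1, 0.5]
grip_width: 0.0767
finger_force: 0.0
```

Call:
{"method": "servo_tool", "body": {
  "plan": "-0.03 -0.0047 0 0 0 0 0; -0.05 -0.0078 0 0 0 0 0; -0.05 -0.0078 0 0 0 0 0; -0.05 -0.0078 0 0 0 0 0; -0.016 -0.0025 0 0 0 0 0"
}}

```text
clock: 12.78
ee_pos: [0.5082, -0.1773, 0.1084]
tcp_rot: [0.25, -3.131, -0.001]
contact_force: [1.0, 0.4, -1.1]
grip_width: 0.0164
finger_force: 0.0
```

Call:
{"method": "servo_tool", "body": {
  "plan": "0 0 0 0 0 0 0; 0 0 0 0 0 0 0; 0 0 0 0 0 0 0; 0 0 0 0 0 0 0; 0 0 0 0 0 0 0"
}}

```text
clock: 13.2
ee_pos: [0.5106, -0.1772, 0.1082]
tcp_rot: [-0.252, 3.131, 0.0]
contact_force: [0.4, -0.8, 0.2]
grip_width: 0.0
finger_force: 0.0
```

```bash
python3 go.py; python3 - <<'E'
from hold import *
s,w,C,q=grab('w6'); c=w['color'].astype(int);R,G,B=c[...,0],c[...,1],c[...,2]
# closed finger tip extents, tool frame
m=(abs(q[...,1])<.03)&(abs(q[...,0])<.03)&(q[...,2]>-.03)&(q[...,2]<.004); Q=q[m]
print(len(Q),np.percentile(Q,[1,50,99],axis=0) if len(Q) else '')
E
```

```text
t 13.2 tcp [ 0.5106 -0.1772  0.1082] front X-stop -0.0965 Y 0.0005 under-plate 0.0662 yaw 9.197195006502286 tilt [0.     0.0001] w 1.7181733785463795e-05 F [ 0.3798 -0.7778  0.2448] 0.0
1538 [[ 0.0072 -0.0142 -0.0297]
 [ 0.0115 -0.001  -0.0187]
 [ 0.0124  0.0123 -0.0044]]
```

View pics/w6.png

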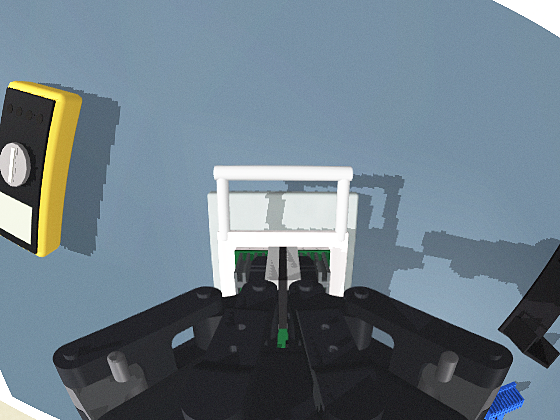

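Call:
{"method": "servo_tool", "body": {
  "plan": "-0.013 -0.002 -0.03 0 0 0 0; 0 0 -0.06 0 0 0 0; 0 0 -0.06 0 0 0 0; 0 0 -0.03 0 0 0 0; 0 0 -0.015 0 0 0 0"
}}

```text
clock: 13.67
ee_pos: [0.5059, -0.1776, 0.0486]
tcp_rot: [0.251, -3.13, -0.002]
contact_force: [-0.6, -0.4, 0.5]
grip_width: 0.0003
finger_force: 0.0
```

Call:
{"method": "servo_tool", "body": {
  "plan": "0 0 0 0 0 0 0; 0 0 0 0 0 0 0; 0 0 0 0 0 0 0; 0 0 0 0 0 0 0; 0 0 0 0 0 0 0"
}}

```text
clock: 14.08
ee_pos: [0.5065, -0.178, 0.0504]
tcp_rot: [-0.251, 3.131, -0.001]
contact_force: [0.4, 0.3, 0.1]
grip_width: -0.0
finger_force: 0.0
```

```bash
python3 go.py
```

```text
t 14.0833 tcp [ 0.5065 -0.178   0.0504] front X-stop -0.1007 Y 0.0003 under-plate 0.0084 yaw 9.178065917836959 tilt [ 0.0009 -0.0004] w -4.7257945765521046e-05 F [0.4328 0.3439 0.0577] 0.0
```

Call:
{"method": "servo_tool", "body": {
  "plan": "0.015 0.0024 -0.004 0 0 0 0; 0.02 0.0032 0 0 0 0 0; 0.025 0.004 0 0 0 0 0; 0.025 0.004 0 0 0 0 0; 0.02 0.0032 0 0 0 0 0"
}}

```text
clock: 14.5
ee_pos: [0.5387, -0.1726, 0.0487]
tcp_rot: [-0.252, 3.131, 0.0]
contact_force: [-2.7, -0.8, 1.9]
grip_width: 0.0001
finger_force: 1.2
```

Call:
{"method": "servo_tool", "body": {
  "plan": "0.015 0.0024 0 0 0 0 0; 0.012 0.0018 0 0 0 0 0; 0 0 0 0 0 0 0; 0 0 0 0 0 0 0; 0 0 0 0 0 0 0"
}}

```text
clock: 14.92
ee_pos: [0.5458, -0.1715, 0.0486]
tcp_rot: [-0.251, 3.131, 0.0]
contact_force: [-0.2, -0.4, -0.1]
grip_width: -0.0001
finger_force: 0.0
```

```bash
python3 go.py
```

```text
t 14.9167 tcp [ 0.5458 -0.1715  0.0486] front X-stop -0.0609 Y 0.0005 under-plate 0.0066 yaw 9.174659874670139 tilt [0.0001 0.0001] w -6.948041078254786e-05 F [-0.1921 -0.4093 -0.0617] 0.0
```

Call:
{"method": "servo_tool", "body": {
  "plan": "0.005 0.0008 0 0 0 0 0; 0.005 0.0008 0 0 0 0 0; 0.005 0.0008 0 0 0 0 0; 0.003 0.0005 0 0 0 0 0; 0 0 0 0 0 0 0"
}}

```text
clock: 15.33
ee_pos: [0.5514, -0.1707, 0.0486]
tcp_rot: [-0.251, 3.131, 0.0]
contact_force: [-0.1, -0.3, 0.5]
grip_width: -0.0002
finger_force: 0.0
```

Call:
{"method": "servo_tool", "body": {
  "plan": "0.003 0.0005 0 0 0 0 0; 0.002 0.0003 0 0 0 0 0; 0 0 0 0 0 0 0; 0 0 0 0 0 0 0; 0 0 0 0 0 0 0"
}}

```text
clock: 15.75
ee_pos: [0.5528, -0.1705, 0.0486]
tcp_rot: [-0.251, 3.131, 0.0]
contact_force: [-0.2, -0.4, -0.6]
grip_width: 0.0002
finger_force: 0.1
```

```bash
python3 go.py
```

```text
t 15.75 tcp [ 0.5528 -0.1705  0.0486] front X-stop -0.0538 Y 0.0005 under-plate 0.0066 yaw 9.175363092240856 tilt [0.0002 0.    ] w 0.00015935407628940538 F [-0.1946 -0.3959 -0.5832] 0.14997064612202848
```

Call:
{"method": "servo_tool", "body": {
  "plan": "0.004 0.0006 0 0 0 0 0; 0 0 0 0 0 0 0; 0.003 0.0005 0 0 0 0 0; 0 0 0 0 0 0 0; 0 0 0 0 0 0 0"
}}

```text
clock: 16.17
ee_pos: [0.5537, -0.17, 0.0485]
tcp_rot: [0.251, -3.129, -0.001]
contact_force: [-7.4, -1.5, 4.5]
grip_width: -0.0004
finger_force: 3.9
```

Call:
{"method": "servo_tool", "body": {
  "plan": "0.003 0.0005 0 0 0 0 0; 0 0 0 0 0 0 0; 0.003 0.0005 0 0 0 0 0; 0 0 0 0 0 0 0; 0 0 0 0 0 0 0"
}}

```text
clock: 16.58
ee_pos: [0.554, -0.1697, 0.0484]
tcp_rot: [0.251, -3.126, -0.003]
contact_force: [-16.3, -4.5, 7.9]
grip_width: 0.0
finger_force: 8.5
```

```bash
python3 go.py
```

```text
t 16.5833 tcp [ 0.554  -0.1697  0.0484] front X-stop -0.0525 Y 0.0010 under-plate 0.0064 yaw 9.194731295063324 tilt [-0.0059  0.0014] w 1.2185544582648456e-05 F [-16.3207  -4.5352   7.8968] 8.450739020481706
```

Firm contact with the stop (about 17 N), with the TCP within 1 mm of the predicted home position. Backing off and lifting, turning on the way to the bar.

Call:
{"method": "servo_tool", "body": {
  "plan": "-0.01 -0.0016 0 0 0 0 0; -0.03 -0.0047 0 0 0 0 0; -0.03 -0.0047 0.02 0 0 0 0; 0 0 0.1 0 0 0 0; 0 0 0.1 0 0 0 0"
}}

```text
clock: 17.0
ee_pos: [0.5342, -0.173, 0.1148]
tcp_rot: [0.25, -3.129, -0.002]
contact_force: [1.1, -0.2, -0.8]
grip_width: 0.0002
finger_force: 0.0
```

Call:
{"method": "servo_tool", "body": {
  "plan": "-0.03 -0.005 0.12 0 0 -0.2 0; -0.04 -0.007 0.12 0 0 -0.23 0; -0.04 -0.007 0.12 0 0 -0.23 0.1; -0.04 -0.007 0 0 0 -0.23 0.2; -0.03 -0.005 0 0 0 -0.23 0.35"
}}

```text
clock: 17.42
ee_pos: [0.481, -0.1828, 0.2253]
tcp_rot: [0.673, 3.064, -0.002]
contact_force: [0.1, -0.6, 0.5]
grip_width: 0.0279
finger_force: 0.0
```

Call:
{"method": "servo_tool", "body": {
  "plan": "0 0 0 0 0 -0.23 0.35; 0 0 0 0 0 -0.23 0.35; 0 0 0 0 0 -0.23 0.35; 0 0 0 0 0 -0.23 0.35; 0 0 0 0 0 -0.23 0.35"
}}

```text
clock: 17.83
ee_pos: [0.4811, -0.1824, 0.2231]
tcp_rot: [1.553, 2.73, 0.0]
contact_force: [0.1, -0.3, 0.1]
grip_width: 0.0298
finger_force: 0.0
```

Call:
{"method": "servo_tool", "body": {
  "plan": "0 0 0 0 0 -0.23 0.35; 0 0 0 0 0 -0.23 0.35; 0 0 0 0 0 -0.2 0.35; 0 0 0 0 0 0 0.35; 0 0 0 0 0 0 0.35"
}}

```text
clock: 18.25
ee_pos: [0.4813, -0.1824, 0.2229]
tcp_rot: [1.988, 2.432, 0.0]
contact_force: [-0.2, -0.0, -0.5]
grip_width: 0.03
finger_force: 0.0
```

```bash
python3 go.py; python3 - <<'E'
from hold import *
s,w,C,q=grab('w7')
for n in ['plate_bar','plate_stop','heatsink_top','module']:
    for d in r.mark_of(w,n)[:2]:
        u,v=d['xy']; print(n,d['p'],d['xy'],C[int(round(v)),int(round(u))])
e=np.array([.98769,.15643]); n=np.array([-.15643,.98769]); X=C[...,:2]@e-.6506; Y=C[...,:2]@n+.2553; Z=C[...,2]
c=w['color'].astype(int);R,G,B=c[...,0],c[...,1],c[...,2]
g=(G>R+25)&(G>B+10)&(abs(Y)<.05)&(X>-.2)&(X<.02)&(Z<.08); print('green',g.sum(),np.percentile(X[g],[.5,2,50,98,99.5]) if g.sum() else '',np.percentile(Y[g],[.5,50,99.5]) if g.sum() else '')
h=(abs(Y)<.028)&(X>-.17)&(X<-.03)&(Z>.078)&(Z<.090); print('hs top',h.sum(),np.percentile(X[h],[2,50,98]) if h.sum() else '',np.percentile(Y[h],[2,50,98]) if h.sum() else '')
b=(abs(Y)<.03)&(X>-.225)&(X<-.19)&(Z>.035)&(Z<.055); print('bar',b.sum(),np.percentile(X[b],[2,50,98]),np.percentile(Z[b],[50,98]))
pe=(abs(Y)<.03)&(X>-.19)&(X<-.14)&(Z>.041)&(Z<.049); print('plate edge',np.percentile(X[pe],[.5,2,99]))
E
```

```text
t 18.25 tcp [ 0.4813 -0.1824  0.2229] front X-stop -0.1263 Y -0.0002 under-plate 0.1809 yaw -78.53831633353313 tilt [ 0.0006 -0.0002] w 0.02997903367814025 F [-0.1912 -0.0068 -0.4931] 0.0
plate_bar 0.69 [280.3, 187.3] [ 0.4782 -0.1828  0.0463]
plate_stop 0.85 [464.0, 202.0] [ 0.6805 -0.1554  0.0529]
heatsink_top 0.57 [382.9, 201.2] [ 0.573  -0.169   0.0821]
module 0.72 [418.5, 194.7] [ 0.6208 -0.16    0.0531]
green 3142 [-0.1202 -0.1194 -0.0649 -0.0023 -0.0011] [-0.0304 -0.0002  0.0311]
hs top 743 [-0.1196 -0.1121 -0.1037] [-0.0271 -0.0011  0.0275]
bar 574 [-0.2131 -0.2082 -0.2035] [0.0455 0.0474]
plate edge [-0.1681 -0.1678 -0.1403]
```

View pics/w7.png

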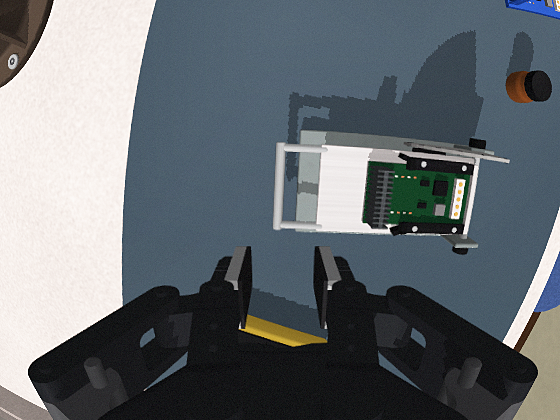

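The picture shows the module (420,195) seated under both rails against the stop, with the plate flat and the bar at (279,186). By depth its front is within about 1 mm of the stop. Now gripping the bar.

Call:
{"method": "servo_tool", "body": {
  "plan": "-0.015 -0.002 -0.1 0 0 -0.077 0.35; 0 0 -0.12 0 0 0 0.35; 0 0 -0.12 0 0 0 0.35; 0 0 -0.12 0 0 0 0.35; 0 0 0 0 0 0 0.35"
}}

```text
clock: 18.92
ee_pos: [0.4748, -0.1819, 0.0795]
tcp_rot: [-2.034, -2.383, 0.003]
contact_force: [-0.6, 0.8, -1.1]
grip_width: 0.0301
finger_force: 0.0
```

Call:
{"method": "servo_tool", "body": {
  "plan": "0 0 0 0 0 0 0.35; 0 0 0 0 0 0 0.35; 0 0 0 0 0 0 0.35; 0 0 0 0 0 0 0.35; 0 0 0 0 0 0 0.35"
}}

```text
clock: 19.33
ee_pos: [0.4777, -0.1833, 0.0861]
tcp_rot: [2.039, 2.386, 0.001]
contact_force: [0.4, 0.7, -0.2]
grip_width: 0.0299
finger_force: 0.0
```

```bash
python3 go.py
```

```text
t 19.3333 tcp [ 0.4777 -0.1833  0.0861] front X-stop -0.1300 Y -0.0005 under-plate 0.0441 yaw -81.02602785298019 tilt [ 0.0024 -0.0012] w 0.029862469746166697 F [ 0.3655  0.694  -0.2172] 0.0
```

Call:
{"method": "servo_tool", "body": {
  "plan": "-0.002 0 -0.05 0 0 0 0.35; 0 0 -0.05 0 0 0 0.35; 0 0 -0.05 0 0 0 0.35; 0 0 -0.035 0 0 0 0.35; 0 0 0 0 0 0 0.35"
}}

```text
clock: 19.75
ee_pos: [0.4761, -0.1828, 0.0281]
tcp_rot: [-2.04, -2.387, 0.0]
contact_force: [-0.4, 0.3, 0.3]
grip_width: 0.0299
finger_force: 0.0
```

Call:
{"method": "servo_tool", "body": {
  "plan": "0 0 0 0 0 0 0.35; 0 0 0 0 0 0 0.25; 0 0 0 0 0 0 0.15; 0 0 0 0 0 0 0; 0 0 0 0 0 0 0"
}}

```text
clock: 20.17
ee_pos: [0.4776, -0.1832, 0.0301]
tcp_rot: [2.039, 2.386, 0.002]
contact_force: [5.2, 3.2, 2.5]
grip_width: 0.0077
finger_force: 58.5
```

```bash
python3 go.py
```

```text
t 20.1667 tcp [ 0.4776 -0.1832  0.0301] front X-stop -0.1300 Y -0.0003 under-plate -0.0119 yaw -81.04270763062588 tilt [ 0.0028 -0.001 ] w 0.007689981254675151 F [5.1748 3.2009 2.5294] 58.54595482349396
```

Call:
{"method": "servo_tool", "body": {
  "plan": "0.001 0.0002 0.0384 0 0 0 0; 0.003 0.0005 0.0383 0 0 0 0; 0.0049 0.0008 0.0381 0 0 0 0; 0.0069 0.0011 0.0378 0 0 0 0; 0.0089 0.0014 0.0373 0 0 0 0"
}}

```text
clock: 20.58
ee_pos: [0.4845, -0.182, 0.0867]
tcp_rot: [2.04, 2.387, 0.001]
contact_force: [6.1, -0.6, -10.4]
grip_width: 0.0076
finger_force: 58.3
```

```bash
python3 go.py
```

```text
t 20.5833 tcp [ 0.4845 -0.182   0.0867] front X-stop -0.1230 Y -0.0002 under-plate 0.0447 yaw -81.03619021894269 tilt [ 0.0014 -0.0006] w 0.007575833182332938 F [  6.0715  -0.6145 -10.4055] 58.257688879966736
```

Load is about 10 N at the bar, as expected. Continuing.

Call:
{"method": "servo_tool", "body": {
  "plan": "0.0108 0.0017 0.0368 0 0 0 0; 0.0127 0.002 0.0362 0 0 0 0; 0.0145 0.0023 0.0355 0 0 0 0; 0.0163 0.0026 0.0347 0 0 0 0; 0.0181 0.0029 0.0337 0 0 0 0"
}}

```text
clock: 21.0
ee_pos: [0.505, -0.1787, 0.1395]
tcp_rot: [-2.04, -2.388, 0.002]
contact_force: [-1.7, -4.9, -8.7]
grip_width: 0.0076
finger_force: 58.3
```

Call:
{"method": "servo_tool", "body": {
  "plan": "0.0198 0.0031 0.0327 0 0 0 0; 0.0215 0.0034 0.0316 0 0 0 0; 0.0231 0.0037 0.0305 0 0 0 0; 0.0246 0.0039 0.0292 0 0 0 0; 0.0261 0.0041 0.0279 0 0 0 0"
}}

```text
clock: 21.42
ee_pos: [0.5377, -0.1736, 0.1852]
tcp_rot: [-2.038, -2.386, 0.007]
contact_force: [-13.7, -9.8, 0.5]
grip_width: 0.0072
finger_force: 58.7
```

Call:
{"method": "servo_tool", "body": {
  "plan": "0 0 0 0 0 0 0; 0 0 0 0 0 0 0; 0 0 0 0 0 0 0; 0 0 0 0 0 0 0; 0 0 0 0 0 0 0"
}}

```text
clock: 21.83
ee_pos: [0.5391, -0.1735, 0.1868]
tcp_rot: [2.04, 2.388, -0.002]
contact_force: [-10.9, -3.6, 16.4]
grip_width: 0.0074
finger_force: 59.9
```

```bash
cat > ang.py <<'E'
from go import *
s=rel(); p=s['ee_pos']; X=p[:2]@np.array([.98769,.15643])-.6626
print('angle by TCP', np.degrees(np.arctan2(p[2]-.0301,-X)), np.hypot(X,p[2]-.0301))
s,w,C,q=grab('wang')
e=np.array([.98769,.15643]); n=np.array([-.15643,.98769]); X=C[...,:2]@e-.6506; Y=C[...,:2]@n+.2553; Z=C[...,2]
c=w['color'].astype(int);R,G,B=c[...,0],c[...,1],c[...,2]
g=(G>R+20)&(G>B+8)&(abs(Y)<.045)&(X>-.2)&(X<.02)&(Z>.04); print('green',g.sum())
if g.sum()>50:
    x,z=X[g],Z[g]; k=np.ones(len(x),bool)
    for i in range(5): pf=np.polyfit(x[k],z[k],1); k=abs(z-np.polyval(pf,x))<.003
    a=np.arctan(-pf[0]); al=(x+(-.012))*np.cos(a)-(z-.042)*np.sin(a)
    print('board angle',np.degrees(a),'along-plate from hinge',np.percentile(al,[1,99]),'home is -0.132..-0.012')
pl=(C.sum(-1)!=0)&(abs(Y)<.04)&(X>-.17)&(X<-.09)&(Z>.1)&(c.min(-1)>150); print('plate px',pl.sum())
if pl.sum()>50:
    x,z=X[pl],Z[pl]; k=np.ones(len(x),bool)
    for i in range(6): pf=np.polyfit(x[k],z[k],1); k=abs(z-np.polyval(pf,x))<.004
    print('plate angle',np.degrees(np.arctan(-pf[0])),k.sum())
E
python3 ang.py
```

```text
t 21.8333 tcp [ 0.5391 -0.1735  0.1868] front X-stop -0.0678 Y -0.0004 under-plate 0.1448 yaw -81.01452692570281 tilt [-0.0006 -0.0016] w 0.007386525203407002 F [-10.9243  -3.6399  16.4266] 59.94227349758148
angle by TCP 44.88588332974378 0.2219941337987379
green 807
board angle 43.71722437592294 along-plate from hinge [-0.133 -0.024] home is -0.132..-0.012
plate px 6155
plate angle 44.54860916069524 5636
```

View pics/wang.png

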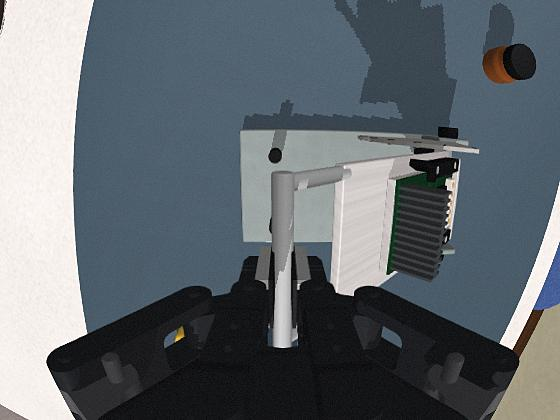

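Plate is at about 45° with the module still home (board seen at (395,230)). Releasing the bar and rising straight up.

Call:
{"method": "servo_tool", "body": {
  "plan": "0 0 0 0 0 0 0.15; 0 0 0 0 0 0 0.25; 0 0 0 0 0 0 0.3; 0 0 0 0 0 0 0.3; 0 0 0 0 0 0 0.3"
}}

```text
clock: 22.3
ee_pos: [0.5403, -0.1728, 0.1847]
tcp_rot: [2.041, 2.388, 0.0]
contact_force: [-0.7, -0.6, -0.3]
grip_width: 0.0254
finger_force: 0.0
```

Call:
{"method": "servo_tool", "body": {
  "plan": "0 0 0.03 0 0 0 0.3; 0 0 0.06 0 0 0 0.3; 0 0 0.1 0 0 0 0.3; 0 0 0.12 0 0 0 0.3; -0.05 0 0.12 0 0 0 0.3"
}}

```text
clock: 22.72
ee_pos: [0.5261, -0.1728, 0.3153]
tcp_rot: [-2.04, -2.389, -0.0]
contact_force: [-0.3, 0.3, 0.8]
grip_width: 0.0255
finger_force: 0.0
```

Call:
{"method": "servo_tool", "body": {
  "plan": "-0.05 0 0 0 0 0 0.3; -0.05 0 0 0 0 0 0.3; 0 0 0 0 0 0 0.3; 0 0 0 0 0 0 0.3; 0 0 0 0 0 0 0.3"
}}

```text
clock: 23.13
ee_pos: [0.4957, -0.173, 0.314]
tcp_rot: [2.041, 2.388, 0.0]
contact_force: [0.4, -0.1, 0.6]
grip_width: 0.0256
finger_force: 0.0
```

```bash
python3 ang.py
```

```text
t 23.1333 tcp [ 0.4957 -0.173   0.314 ] front X-stop -0.1106 Y 0.0069 under-plate 0.2720 yaw -81.03968206000927 tilt [ 0.0005 -0.0001] w 0.025590100380335025 F [ 0.4081 -0.0905  0.5761] 0.0
angle by TCP 54.82701668169774 0.3472838417613399
green 369
board angle 43.75995255789614 along-plate from hinge [-0.1332 -0.0144] home is -0.132..-0.012
plate px 2705
plate angle 44.18300495517603 2508
```

View pics/wang.png

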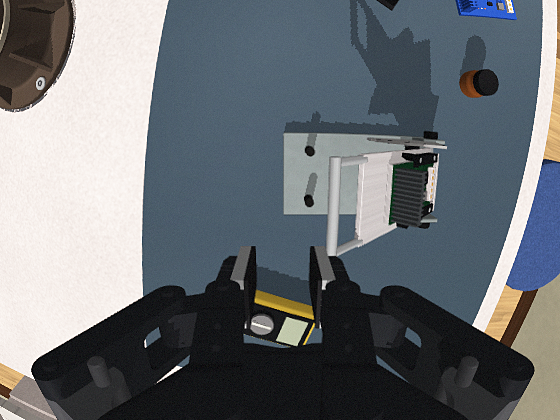

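The plate stands at about 44° with the module home at (412,190), the bar free at (335,205) and the gripper clear. Handing in.

```bash
python3 -c "
from rig import r
print(r.finish_job())"
```

```text
the job is handed in; nothing more can be done
None
```

I handed the job in at about 23 s of the 67 s: the module is home against the stop under both rails, the plate stands at about 44° (camera estimate) and the gripper is clear of everything; the hand-in gave no verdict.

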